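Unstack heat sinks onto their circuit boards

TASK

Four heat sinks stand in one stack on the electronics desk. Take the stack apart and set each heat sink, fins up, on the chip of the circuit board whose white printed outline has its shape and size, centred and squared up on that outline. Set them down rather than dropping them, and leave the loose battery and the screw tin where they lie.

Things in the scene. Friction and masses are not known exactly. Their poses are not given: they have to be found in the camera images.
- sink_square: Largest heat sink, at the foot of the stack, standing on the bench: square, 60 x 60 mm, 22 mm high, 12 straight plate fins along its x. Bare aluminium, fins up. Origin: centre of the underside; z up out of the fins. May be gripped by any two opposite sides. About 125 g.
- sink_oblong: Oblong heat sink, second from below: 58 mm along its x, 42 mm along its y, 18 mm high, 9 straight plate fins along its x. Bare aluminium, fins up. Origin: centre of the underside; z up out of the fins. About 75 g.
- sink_round: Round heat sink, third from below: 36 mm diameter, 16 mm high, 20 radial fins round a core. Bare aluminium, fins up. Origin: centre of the underside; z up out of the fins. About 30 g.
- sink_small: Smallest heat sink, on top of the stack: square, 24 x 24 mm, 14 mm high, 5 x 5 square pins. Bare aluminium, fins up. Origin: centre of the underside; z up out of the fins. About 16 g.
- board_square: Board for the largest heat sink: white printed square outline 60 x 60 mm round a 40 mm chip. Green board, fixed, top face 10 mm above the bench. Origin: on the bench (z = 0) below the centre of chip and outline. The grey pad on the chip, on which the sink stands, is 14 mm above the origin. Board 102 x 92 mm, x along its longer side. Sockets and capacitors (up to 11 mm above the board) stand only near corners and edges; round the outline parts are under 2 mm.
- board_oblong: Board for the oblong heat sink: white printed outline 58 mm (x) by 42 mm (y) round a 34 x 28 mm chip. Green board, fixed, top face 10 mm above the bench. Origin: on the bench (z = 0) below the centre of chip and outline. The grey pad on the chip, on which the sink stands, is 14 mm above the origin. Board 96 x 80 mm, x along its longer side. Sockets and capacitors (up to 11 mm above the board) stand only near corners and edges; round the outline parts are under 2 mm.
- board_round: Board for the round heat sink: white printed circle of 36 mm diameter round a 24 mm chip. Green board, fixed, top face 10 mm above the bench. Origin: on the bench (z = 0) below the centre of chip and outline. The grey pad on the chip, on which the sink stands, is 14 mm above the origin. Board 84 x 76 mm, x along its longer side. Sockets and capacitors (up to 11 mm above the board) stand only near corners and edges; round the outline parts are under 2 mm.
- board_small: Board for the smallest heat sink: white printed square outline 24 x 24 mm round an 18 mm chip. Green board, fixed, top face 10 mm above the bench. Origin: on the bench (z = 0) below the centre of chip and outline. The grey pad on the chip, on which the sink stands, is 14 mm above the origin. Board 80 x 66 mm, x along its longer side. Sockets and capacitors (up to 11 mm above the board) stand only near corners and edges; round the outline parts are under 2 mm.
- battery: Loose 9 V block battery lying flat among the boards, to be left alone: 46 x 26 x 17 mm, dark with a copper end. Origin: centre of its underside, x along its length.
- tin: Loose round steel screw tin among the boards, to be left alone: 41 mm diameter, 20 mm high. Origin: centre of its underside.
Not all that is in view belongs to the job. What is shaped like the sink_oblong but brown, purple or yellow is not meant.

How it is judged (in metres and radians):
At the end, for the whole second after the job is handed in: Each heat sink stands level (0.1 rad) on the thermal pad of its own board, its centre within 8 mm of the chip's, its sides within 0.2 rad of the outline's (either way round; square ones in any quarter turn; the round one in any yaw); all released and at rest (horizontal distance between sink_square and board_square below 0.008 m and z of sink_square in the frame of board_square between 0.01 and 0.018 m and angle between each of sink_square, sink_oblong, sink_round, sink_small's own z axis and vertical below 0.1 rad and linear speed of each of sink_square, sink_oblong, sink_round, sink_small below 0.02 m/s and angular speed of each of sink_square, sink_oblong, sink_round, sink_small below 0.2 rad/s and contact force between each of sink_square, sink_oblong, sink_round, sink_small and the fingers below 0.1 N and (angle between the x axis of sink_square and the x axis of board_square, either way round below 0.2 rad or angle between the x axis of sink_square and the y axis of board_square, either way round below 0.2 rad) and horizontal distance between sink_oblong and board_oblong below 0.008 m and z of sink_oblong in the frame of board_oblong between 0.01 and 0.018 m and angle between the x axis of sink_oblong and the x axis of board_oblong, either way round below 0.2 rad and horizontal distance between sink_round and board_round below 0.008 m and z of sink_round in the frame of board_round between 0.01 and 0.018 m and horizontal distance between sink_small and board_small below 0.008 m and z of sink_small in the frame of board_small between 0.01 and 0.018 m and (angle between the x axis of sink_small and the x axis of board_small, either way round below 0.2 rad or angle between the x axis of sink_small and the y axis of board_small, either way round below 0.2 rad)); the robot touches nothing.
It fails at once if a heat sink is dropped: it falls free, touching nothing, faster than 0.6 m/s (a drop of about 18 mm) ((contact force between sink_square and anything else below 0.02 N and linear speed of sink_square above 0.6 m/s) or (contact force between sink_oblong and anything else below 0.02 N and linear speed of sink_oblong above 0.6 m/s) or (contact force between sink_round and anything else below 0.02 N and linear speed of sink_round above 0.6 m/s) or (contact force between sink_small and anything else below 0.02 N and linear speed of sink_small above 0.6 m/s)).
It fails at once if the battery or the screw tin is moved by more than 20 mm (distance of any of battery, tin from where it was at the start of the episode above 0.02 m).
It also fails if it takes over 120 s, if anything falls off the work surface, if the arm or the gripper's body presses on something with over 40 N, if the wrist force passes 120 N, or if a joint passes its speed limit or range.

ROBOT

A 6-joint arm with a two-finger parallel gripper is mounted at the origin on the work surface. World frame = base frame: x ahead of the robot, y to its left, z up, the work surface at z = 0. Lengths are in m, angles in degrees, forces in N, time in s.
With the tool pointing down it reaches from about 0.4 to 0.825 m from the base axis. Payload 7 kg.
Tool frame: the origin (TCP) lies at the very end of the fingers, on their centre line; the grasp point (between the pads) lies 19 mm behind it; z points along the fingers, y is the line along which they close (so a half turn about z gives the same grasp; the last joint's range is limited). The gripper opens to 88 mm and grips with 3 to 60 N. Pads are 19 mm wide; open, the fingers measure 130 mm over their backs; the gripper's body (78 mm by 193 mm) begins 47 mm behind the grasp point.
Start: joints at [83.428, 20.546, 0.682, 0, -70.136, -16.507], TCP at [0.265, 0.621, 0.227] pointing down, gripper open.
Joint ranges: [-176.03, 176.03], [-82.01, 121.73], [-58.28, 71.71], [-173.87, 95.51], [-174.79, -0.11], [-173.66, 173.66]. Speed limits (degrees/s): [136.94, 136.94, 172.46, 180, 180, 180].

INTERFACE

Orientations are given as [roll, pitch, yaw] about the fixed x, y, z axes, in that order (R = Rz(yaw) Ry(pitch) Rx(roll)).
In Python, from plant import get_state, capture, close_job, regions_of gives the robot as it stands.
- The arm moves only by the tool jog_arm, never from a script. Its argument "moves" is a list of rows, each a list of 3 entries, a list of its own where there are three numbers: the shift along the tool's x, y, z in cm, then the turn about the tool's z in degrees, then the finger opening in cm, from 0 to 8.76. A call has 1 to 12 rows; each row shifts and turns the commanded pose from where the row before left it, along the tool's axes as they then stand; what a row does not reach is not made up. A row lasts 1/8 s, in which the tool goes at most 62.5 mm and 10.7 degrees, less where a joint would pass 70% of its speed; a pose out of reach is approached as far as the arm can. A call is refused whole if a number of a shift passes 6.25 or a number of a turn 10.7, either way. A call with a gripper value outside its range is refused whole. The fingers move at their own pace and stop on an object; "newtons" is the grip in N (left out, the last holds). Time passes only in rows, so rows that do not move let the fingers close. It gives the time, the measured TCP pose, the force, the opening and the grip force at its end, in the units of the state.
- get_state(): the state, without advancing time (a new reading comes with each control period).
- capture(name): name is "scene" or "top" or "wrist"; returns a dict with "pixels" (400x640x3 uint8, blue, green, red), "mtx" (3x3 intrinsics, pixels), "world_from_camera" (4x4, takes a point from camera to world coordinates); the wrist camera has in their place "hand_eye" (4x4, takes a point from camera to tool coordinates, whose origin is the TCP and whose axes are the flange's). Camera axes: x right, y down, z forward; pixel columns grow to the right and rows downward; lengths in m; the calibration is good to about 2 mm. The wrist camera is an equidistant fisheye: a pixel r from the principal point sees the ray r / f radians off the axis. A picture is of the moment at which its call begins: read the wrist's pose just before it. There is no depth.
- close_job(): hands the job in; it is judged then, once.
Trained networks look in a picture, given as the dict that the camera call returned (one of the last four; its "shot" number tells which), for a name from the list of things; names that differ only in an ending like _2 or _b are one class to them, and where a whole thing is asked for, a point or a joint stands for the part that bears it (a point fixed in the world has none). Each returns a list of dicts, best first, with "confidence" (0 to 1); they miss things now and then, are a little off and sometimes report something else, mostly with a low value. They report only what shows in the picture. A call takes as long as a camera call. They do not tell look-alikes from the thing itself.
- regions_of(picture, thing): "pixels" (400x640 bool, what is visible of it) and "pixel" ([column, row] in pixels, amid what is visible of it).
The state is a dict: "time_s": time; "joints": joint angles; "qd": joint speeds; "joint_torque": joint torques, N m; "tcp_pos": TCP position; "eef_rot": TCP orientation; "contact_force": force on the tool from outside, world axes, zero at the start; "moment": the same for the moment, N m; "gripper_width": finger opening in m; "gripper_force": force on a finger pad.
Only numpy, scipy, OpenCV 4.12 (cv2) and the standard library are available. Lean on these libraries where they do the work, as an engineer would, in place of code of your own. Each camera call takes 0.05 s, during which the arm holds its last target. There are 200 camera calls.

## Working session

There is one attempt and no reset: what is moved stays moved. The work goes in short steps, Python scripts to look and compute and a tool call to move; the robot and the scene stay as the last step left them, time stands still between calls to the robot, and variables do not carry over. Pictures are saved under pics/ and viewed, at most 14 in all, crops included, and the job is handed in when it is done.

Besides the shell and the picture viewer there is one more tool, called after "Request:" as name(argument=value, ...), one argument or row to a line, values as JSON. jog_arm: Moves the arm, as the interface text tells. Its arguments: {"type":"object","properties":{"moves":{"type":"array"},"newtons":{"type":"number"}},"required":["moves"]}

```bash
ls; mkdir -p pics; python3 - <<'E'
from plant import *
import cv2
s=get_state()
print({k:s[k] for k in('time_s','tcp_pos','eef_rot','gripper_width','contact_force')})
for n in('scene','top'):
    p=capture(n); cv2.imwrite(f'pics/{n}0.png',p['pixels']); print(n,p['mtx'].tolist() if hasattr(p['mtx'],'tolist') else p['mtx'],p['world_from_camera'])
    for t in 'sink_square sink_oblong sink_round sink_small board_square board_oblong board_round board_small battery tin'.split():
        print(t,[(r['pixel'],round(r['confidence'],2),int(r['pixels'].sum())) for r in regions_of(p,t)[:4]])
E
```

```text
pics
{'time_s': 0.0, 'tcp_pos': array([0.26441764, 0.62053185, 0.22561767]), 'eef_rot': array([ 1.79906315e+02, -6.90172917e-03, -2.30846073e+01]), 'gripper_width': 0.08741126029641842, 'contact_force': array([-0.5091078 , -0.48814023,  0.2370898 ])}
scene [[384.94685924338256, 0.0, 318.10991625013884], [0.0, 384.94685924338256, 195.15530926453255], [0.0, 0.0, 1.0]] [[-0.63103721  0.52539747 -0.57074472  0.92974654]
 [ 0.77571103  0.41975001 -0.47125611  0.38370991]
 [-0.00802667 -0.74011312 -0.67243449  0.59701205]
 [ 0.          0.          0.          1.        ]]
sink_square [([436.4, 277.4], 0.77, 502)]
sink_oblong [([486.2, 243.4], 0.98, 725), ([442.4, 223.9], 0.95, 499), ([399.4, 315.6], 0.71, 1042), ([442.8, 269.2], 0.67, 419)]
sink_round [([447.8, 259.3], 0.68, 176)]
sink_small [([451.8, 252.0], 0.59, 248), ([445.5, 260.0], 0.58, 191)]
board_square [([314.5, 221.6], 0.78, 1604)]
board_oblong [([220.8, 221.6], 0.95, 1239)]
board_round [([230.5, 158.3], 0.6, 643)]
board_small [([317.9, 307.1], 0.57, 1592), ([441.0, 266.9], 0.56, 501)]
battery [([261.6, 252.4], 0.73, 359)]
tin [([369.8, 238.7], 0.67, 360), ([316.5, 222.0], 0.23, 1605)]
top [[502.2939780336631, 0.0, 325.1468821009643], [0.0, 502.2939780336631, 202.5693678930369], [0.0, 0.0, 1.0]] [[-0.02005714 -0.99536212  0.0940849   0.36792735]
 [-0.99972567  0.02110513  0.01015687  0.00517709]
 [-0.01209544 -0.09385537 -0.99551237  1.23160792]
 [ 0.          0.          0.          1.        ]]
sink_square [([227.6, 217.7], 0.61, 172)]
sink_oblong [([198.4, 272.1], 0.82, 429), ([219.9, 220.9], 0.73, 236), ([219.8, 164.6], 0.72, 487), ([237.5, 267.7], 0.64, 434)]
sink_round [([217.4, 219.8], 0.6, 43), ([222.2, 214.6], 0.43, 267)]
sink_small []
board_square [([324.9, 202.8], 0.66, 1560)]
board_oblong [([387.1, 151.6], 0.67, 1245)]
board_round [([452.8, 208.9], 0.72, 1115)]
board_small [([270.5, 139.5], 0.6, 849)]
battery []
tin [([279.8, 208.8], 0.65, 197)]
```

```bash
python3 - <<'E'
import cv2
a=cv2.imread('pics/top0.png')[90:310,160:500]
cv2.imwrite('pics/top0c.png',cv2.resize(a,(800,518),interpolation=cv2.INTER_CUBIC))
E
```

```text
(no output)
```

View pics/top0c.png

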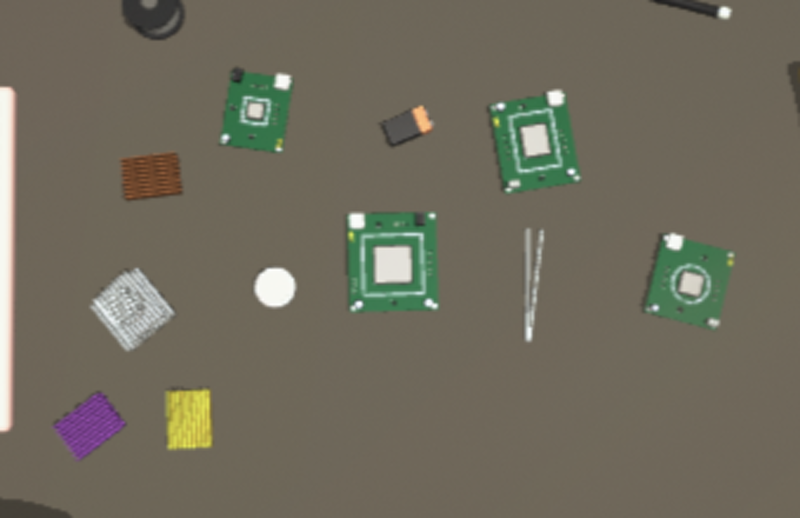

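View pics/scene0.png

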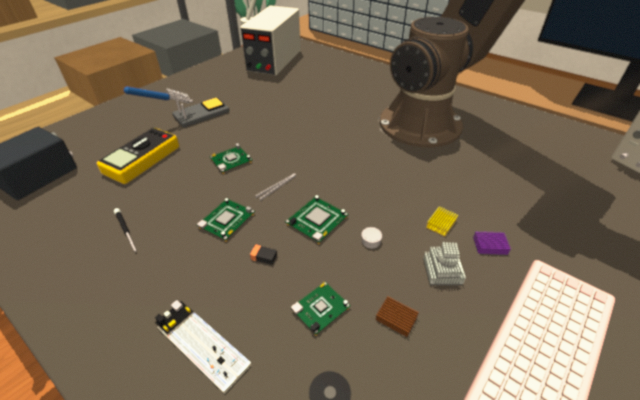

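The top view shows the stack at about crop (132,308), with the boards small (256,110), oblong (536,140), square (392,263) and round (690,283), the tin at (275,287) and the battery at (406,126). The brown, purple and yellow oblongs are decoys. In the scene view the stack is at (443,265).

```bash
cat > h.py <<'E'
import numpy as np, cv2
from scipy.spatial.transform import Rotation as Ro
from plant import *
def pose(s):
    T=np.eye(4);T[:3,:3]=Ro.from_euler('xyz',s['eef_rot'],degrees=True).as_matrix();T[:3,3]=s['tcp_pos'];return T
def shoot(name):
    s=get_state();p=capture(name);p['fish']=name=='wrist'
    p['T']=pose(s)@np.array(p['hand_eye']) if p['fish'] else np.array(p['world_from_camera']);return p
def ray(p,px):
    px=np.array(px,float).reshape(-1,1,2);K=np.array(p['mtx'])
    n=(cv2.fisheye.undistortPoints(px,K,np.zeros(4)) if p['fish'] else cv2.undistortPoints(px,K,None)).reshape(-1,2)
    return p['T'][:3,3],np.c_[n,np.ones(len(n))]@p['T'][:3,:3].T
def on_z(p,px,z):
    o,d=ray(p,px);return o+d*((z-o[2])/d[:,2])[:,None]
def proj(p,X):
    Y=(np.asarray(X).reshape(-1,3)-p['T'][:3,3])@p['T'][:3,:3];K=np.array(p['mtx'])
    if p['fish']: return cv2.fisheye.projectPoints(Y.reshape(-1,1,3),np.zeros(3),np.zeros(3),K,np.zeros(4))[0].reshape(-1,2)
    return cv2.projectPoints(Y,np.zeros(3),np.zeros(3),K,None)[0].reshape(-1,2)
def tri(ps,pxs):
    A=np.zeros((3,3));b=np.zeros(3)
    for p,q in zip(ps,pxs):
        o,d=ray(p,q);d=d[0]/np.linalg.norm(d[0]);M=np.eye(3)-np.outer(d,d);A+=M;b+=M@o
    return np.linalg.solve(A,b)
def rect(p,c,half,z,mm=.5):  # rectified plane z; rows = -y, cols = x ; mm per pixel
    n=int(2*half*1000/mm);g=(np.arange(n)+.5)*mm/1000-half
    X,Y=np.meshgrid(c[0]+g,c[1]-g);q=proj(p,np.stack([X,Y,np.full_like(X,z)],-1)).astype(np.float32).reshape(n,n,2)
    return cv2.remap(p['pixels'],q[...,0],q[...,1],cv2.INTER_CUBIC)
E
cat > boards.py <<'E'
from h import *
def chip(p,name,c0,half=.07,z=.014):
    im=rect(p,c0,half,z);n=len(im)
    hsv=cv2.cvtColor(im,cv2.COLOR_BGR2HSV)
    g=((hsv[...,0]>45)&(hsv[...,0]<90)&(hsv[...,1]>90)).astype(np.uint8)
    yaw=None
    cs=cv2.findContours(cv2.morphologyEx(g,cv2.MORPH_CLOSE,np.ones((15,15))),cv2.RETR_EXTERNAL,cv2.CHAIN_APPROX_NONE)[0]
    (bx,by),(w,h),a=cv2.minAreaRect(max(cs,key=cv2.contourArea))
    # chip: light blob nearest board centre after removing thin lines
    m=cv2.morphologyEx(((hsv[...,1]<70)&(hsv[...,2]>110)).astype(np.uint8),cv2.MORPH_OPEN,np.ones((13,13)))
    k,l,st,ce=cv2.connectedComponentsWithStats(m)
    ce=ce[1:];st=st[1:]
    if not len(ce): return None
    i=np.argmin(np.hypot(*(ce-[bx,by]).T))
    yx=-(a if w>h else a+90)
    xy=np.array(c0[:2])+(ce[i]-n/2+.5)*[.0005,-.0005]
    return xy,(yx+90)%180-90,(w/2,h/2),st[i,4]/4, im
E
python3 - <<'E'
from boards import *
t=shoot('top');s=shoot('scene')
px=dict(board_square=(326.6,201.8),board_oblong=(387.8,149.5),board_round=(453.3,210.3),board_small=(268.8,136.7))
tiles=[]
for k,q in px.items():
    c=on_z(t,q,.014)[0]
    for p in(t,s):
        r=chip(p,k,c)
        if r is None: print(k,'none');continue
        print(k,r[0].round(4),'yaw',round(r[1],1),'board',np.round(r[2],0),'chip mm2',r[3]);tiles.append(r[4])
    a=[proj(p,np.r_[chip(p,k,c)[0],.014])[0] for p in(t,s)]
    print('  tri',tri((t,s),a).round(4))
cv2.imwrite('pics/tiles.png',cv2.resize(np.vstack([np.hstack(tiles[::2]),np.hstack(tiles[1::2])]),(800,400)))
print('stack top',on_z(t,(216,221),.07),'tin',on_z(t,(276.8,212),.02),'bat',on_z(t,(332.5,143.5),.015))
E
```

```text
board_square [0.4848 0.0143] yaw 0.0 board [ 91. 100.] chip mm2 1662.25
board_square [0.4846 0.0139] yaw 0.0 board [102.  94.] chip mm2 1599.5
  tri [0.4849 0.0142 0.0144]
board_oblong [ 0.6118 -0.1372] yaw 8.2 board [79. 95.] chip mm2 956.5
board_oblong [ 0.6117 -0.1402] yaw 8.0 board [81. 97.] chip mm2 1135.25
  tri [ 0.6122 -0.1377  0.0158]
board_round [ 0.4578 -0.2958] yaw -15.9 board [81. 74.] chip mm2 822.0
board_round [ 0.4566 -0.2924] yaw -16.1 board [84. 79.] chip mm2 871.25
  tri [ 0.4567 -0.2949  0.0131]
board_small [0.6518 0.1558] yaw -9.8 board [79. 65.] chip mm2 481.25
board_small [0.6462 0.1544] yaw -9.7 board [80. 67.] chip mm2 522.5
  tri [0.6498 0.1559 0.0202]
stack top [[0.4401198  0.27119626 0.07      ]] tin [[0.46198368 0.13505642 0.02      ]] bat [[ 0.62844147 -0.00342265  0.015     ]]
```

View pics/tiles.png

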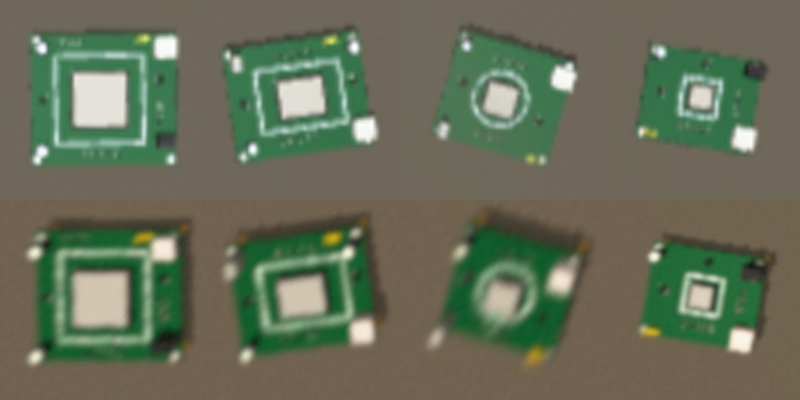

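The rectified tiles show all four outlines, with the chip centred in each. Sizes and heights match (z about 14 mm). Next I move over the stack.

Request:
jog_arm(
  moves=[
    [[3.73,3.15,0],0,8.7],
    [[3.73,3.15,0],0,8.7],
    [[3.73,3.15,0],0,8.7],
    [[3.73,3.15,0],0,8.7],
    [[3.73,3.15,0],0,8.7],
    [[3.73,3.15,0],0,8.7],
    [[3.73,3.15,0],0,8.7],
    [[3.73,3.15,0],0,8.7],
    [[0,0,0],0,8.7],
    [[0,0,0],0,8.7],
  ],
)

```text
time_s: 2.45
tcp_pos: [0.4405, 0.2722, 0.2268]
eef_rot: [-180.0, -0.0, -23.1]
contact_force: [0.2, 0.3, -0.7]
gripper_width: 0.0868
gripper_force: 0.0
```

```bash
python3 - <<'E'
from h import *
w=shoot('wrist');print(w['mtx'],w['hand_eye'],w['T'][:3,3],get_state()['tcp_pos'])
cv2.imwrite('pics/w1.png',w['pixels'])
q=proj(w,[.44,.271,.07])[0];print(q)
for t in 'sink_square sink_oblong sink_round sink_small'.split():
    print(t,[(r['pixel'],round(r['confidence'],2),int(r['pixels'].sum())) for r in regions_of(w,t)[:4]])
E
```

```text
[[309.70691629   0.         317.67674835]
 [  0.         309.70691629 196.89043021]
 [  0.           0.           1.        ]] [[ 1.28243745e-03 -9.54799707e-01 -2.97247161e-01  8.14486313e-02]
 [ 9.99999175e-01  1.24445099e-03  3.17025565e-04  4.24689979e-04]
 [ 6.72136075e-05 -2.97247322e-01  9.54800516e-01 -1.57724182e-01]
 [ 0.00000000e+00  0.00000000e+00  0.00000000e+00  1.00000000e+00]] [0.51518541 0.23974093 0.384511  ] [0.44028237 0.2726537  0.22669994]
[318.52085232 181.90133316]
sink_square [([312.7, 156.2], 0.97, 630)]
sink_oblong [([383.0, 225.5], 0.97, 1192), ([316.9, 257.5], 0.67, 1148), ([273.8, 62.0], 0.64, 1798)]
sink_round [([307.6, 168.1], 0.79, 218)]
sink_small [([314.0, 155.1], 0.68, 605), ([307.1, 180.9], 0.66, 580)]
```

View pics/w1.png

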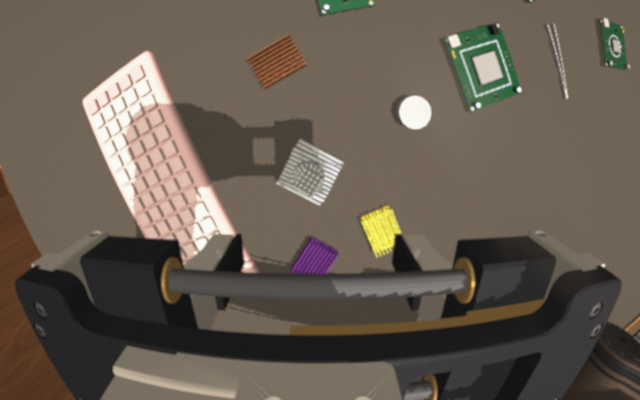

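The wrist view shows the stack at (310,171), with the small sink near (307,180). I'll rectify it at the sinks' top heights for measuring.

```bash
python3 - <<'E'
from h import *
w=shoot('wrist');t=shoot('top');s=shoot('scene');c=(.44,.271)
a=[cv2.resize(rect(w,c,.05,z,.25),(400,400)) for z in(.07,.02)]
cv2.imwrite('pics/st.png',np.hstack(a))
g={}
for n,p in(('w',w),('s',s),('t',t)):
    r=regions_of(p,'sink_small')
    print(n,[(x['pixel'],round(x['confidence'],2),on_z(p,x['pixel'],.066)[0,:2].round(4)) for x in r[:3]])
E
```

```text
w [([307.3, 180.9], 0.75, array([0.4442, 0.2825]))]
s [([318.4, 222.2], 0.63, array([0.5381, 0.0603])), ([449.9, 251.2], 0.52, array([0.448 , 0.2857]))]
t []
```

View pics/st.png

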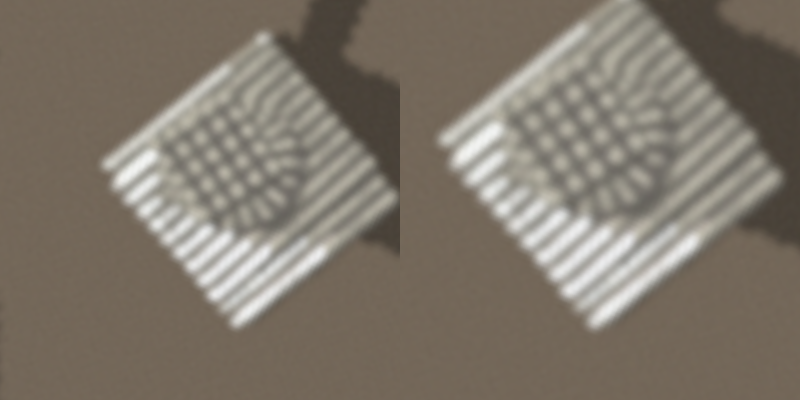

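Request:
jog_arm(
  moves=[
    [[0,0,2.4],9.3,8.7],
    [[0,0,2.4],9.3,8.7],
    [[0,0,2.4],9.3,8.7],
    [[-0.6,-0.96,2.4],0,8.7],
    [[0,0,0],0,8.7],
    [[0,0,0],0,8.7],
  ],
)

```text
time_s: 3.75
tcp_pos: [0.4443, 0.283, 0.1313]
eef_rot: [-180.0, -0.0, -50.9]
contact_force: [0.1, -0.5, -0.0]
gripper_width: 0.0871
gripper_force: 0.0
```

```bash
python3 - <<'E'
from h import *
w=shoot('wrist');c=(.444,.283)
print(w['T'][:3,3],get_state()['time_s'])
a=[cv2.resize(rect(w,c,h,z,.1),(400,400)) for z,h in((.07,.025),(.02,.05))]
cv2.imwrite('pics/st2.png',np.hstack(a))
for n in('sink_small','sink_round','sink_oblong'):
    print(n,[(x['pixel'],round(x['confidence'],2),on_z(w,x['pixel'],.066)[0,:2].round(4)) for x in regions_of(w,n)[:3]])
E
```

```text
[0.49558096 0.21961164 0.28901927] 3.8
sink_small [([318.5, 208.5], 0.67, array([0.4455, 0.2803]))]
sink_round [([310.5, 191.7], 0.93, array([0.4586, 0.2737]))]
sink_oblong [([213.3, 86.9], 0.94, array([0.5644, 0.2563])), ([437.8, 215.0], 0.93, array([0.3666, 0.2239])), ([320.3, 183.5], 0.86, array([0.4569, 0.2641]))]
```

View pics/st2.png

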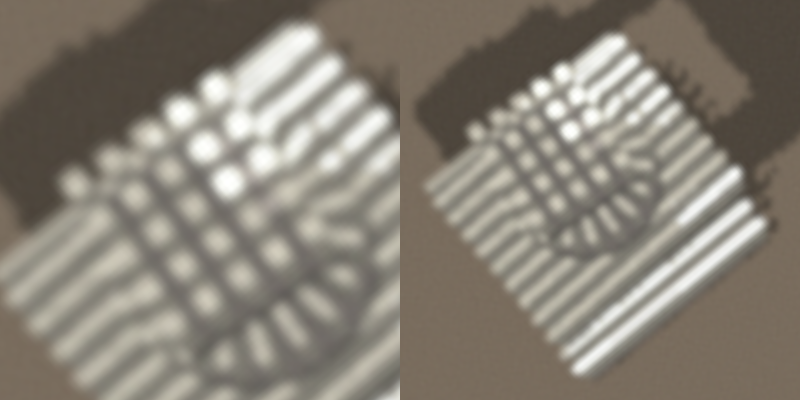

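The rectified close view shows the 5x5 pin grid centred at tile (199,209), which is (0.444, 0.282), with yaw about 34°. The pin pitch fits a top at z≈0.07. I'll turn, descend and grip.

Request:
jog_arm(
  moves=[
    [[0.07,0.1,1.6],4.8,6],
    [[0,0,1.6],0,6],
    [[0,0,1.6],0,6],
    [[0,0,1.6],0,6],
    [[0,0,0.8],0,5],
    [[0,0,0],0,3.5],
    [[0,0,0],0,2],
    [[0,0,0],0,1.8],
    [[0,0,0],0,1.8],
    [[0,0,0],0,1.8],
  ],
  newtons=15,
)

```text
time_s: 5.2
tcp_pos: [0.444, 0.282, 0.0591]
eef_rot: [-179.9, 0.0, -55.8]
contact_force: [-2.2, -0.0, 5.2]
gripper_width: 0.0236
gripper_force: 15.0
```

Request:
jog_arm(
  moves=[
    [[0,0,-1],0,1.8],
    [[0,0,-3],0,1.8],
    [[0,0,-3],0,1.8],
    [[3.67,-1.66,0],0,1.8],
    [[3.67,-1.66,0],0,1.8],
    [[3.67,-1.66,0],0,1.8],
    [[3.67,-1.66,0],0,1.8],
    [[3.67,-1.66,0],0,1.8],
    [[3.67,-1.66,0],0,1.8],
    [[0,0,0],-9.2,1.8],
    [[0,0,0],-9.2,1.8],
    [[0,0,0],-9.2,1.8],
  ],
)

```text
time_s: 6.7
tcp_pos: [0.6498, 0.1553, 0.1287]
eef_rot: [180.0, 0.0, -27.9]
contact_force: [-0.1, -0.4, -0.4]
gripper_width: 0.0237
gripper_force: 15.0
```

Request:
jog_arm(
  moves=[
    [[0,0,0],-9.2,1.8],
    [[0,0,0],-9.2,1.8],
    [[0,0,2],0,1.8],
    [[0,0,2],0,1.8],
    [[0,0,0],0,1.8],
    [[0,0,0],0,1.8],
  ],
)

```text
time_s: 7.45
tcp_pos: [0.6503, 0.1557, 0.0894]
eef_rot: [-180.0, -0.0, -9.8]
contact_force: [0.8, -0.1, -0.2]
gripper_width: 0.0236
gripper_force: 15.0
```

```bash
python3 - <<'E'
from boards import *
w=shoot('wrist');c=(.65,.1555)
cv2.imwrite('pics/b1.png',np.hstack([cv2.resize(rect(w,c,.06,.01,.2),(400,400)),w['pixels'][:,120:520]]))
E
```

```text
(no output)
```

View pics/b1.png

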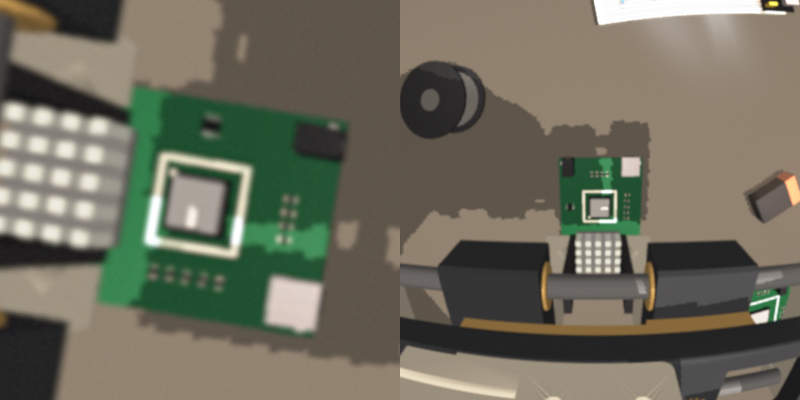

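The board's outline is centred at tile (200,204), which is (0.650, 0.154), with yaw −9.8°. The sink is held square. I'll shift 1.3 mm and lower it.

Request:
jog_arm(
  moves=[
    [[0,0.13,2],0,1.8],
    [[0,0,2],0,1.8],
    [[0,0,1.8],0,1.8],
    [[0,0,0.8],0,1.8],
    [[0,0,0.4],0,1.8],
    [[0,0,0.2],0,1.8],
    [[0,0,0],0,1.8],
    [[0,0,0],0,1.8],
  ],
)

```text
time_s: 8.5
tcp_pos: [0.6501, 0.1545, 0.0172]
eef_rot: [-180.0, -0.1, -9.8]
contact_force: [0.1, 0.7, 1.0]
gripper_width: 0.0236
gripper_force: 15.0
```

Request:
jog_arm(
  moves=[
    [[0,0,0.05],0,2.4],
    [[0,0,0],0,3],
    [[0,0,0],0,4],
    [[0,0,0],0,4],
    [[0,0,-2],0,4],
    [[0,0,-4],0,4],
    [[0,0,-4],0,5],
    [[0,0,0],0,6],
    [[0,0,0],0,8.7],
  ],
)

```text
time_s: 9.62
tcp_pos: [0.6493, 0.1543, 0.1158]
eef_rot: [-180.0, 0.0, -9.8]
contact_force: [0.1, -0.6, -0.6]
gripper_width: 0.0643
gripper_force: 0.0
```

```bash
python3 - <<'E'
from h import *
w=shoot('wrist');c=(.65,.1542);s=shoot('scene')
a=[cv2.resize(rect(w,c,.03,z,.1),(400,400)) for z in(.01,.028)]
cv2.imwrite('pics/b2.png',np.hstack(a))
for t in('sink_round','sink_small'): print([(t,x['pixel'],x['confidence']) for x in regions_of(w,t)])
E
```

```text
[]
[('sink_small', [318.1, 199.8], 0.71)]
```

View pics/b2.png

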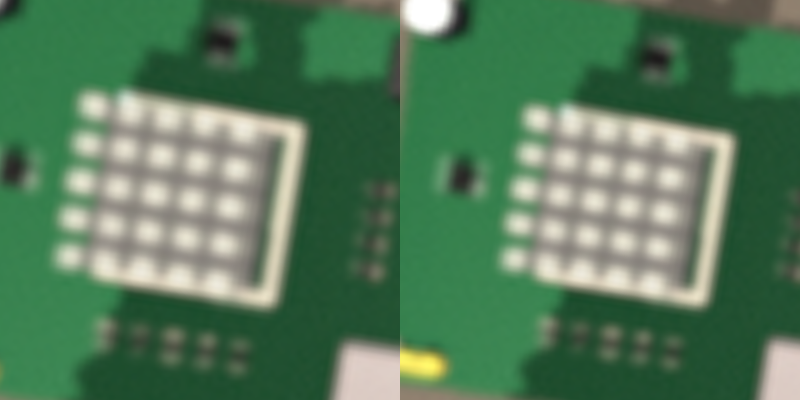

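The small sink sits on its pad, square to the outline and within about 1 mm. Back to the stack.

Request:
jog_arm(
  moves=[
    [[-3.73,-1.48,0],0,8.7],
    [[-3.73,-1.48,0],0,8.7],
    [[-3.73,-1.48,0],0,8.7],
    [[-3.73,-1.48,0],0,8.7],
    [[-3.73,-1.48,0],0,8.7],
    [[-3.73,-1.48,0],0,8.7],
    [[0,0,0],10.2,8.7],
    [[0,0,0],10.2,8.7],
    [[0,0,0],10.2,8.7],
    [[0,0,0],10.2,8.7],
    [[0,0,0],0,8.7],
    [[0,0,0],0,8.7],
  ],
)

```text
time_s: 11.32
tcp_pos: [0.4441, 0.2798, 0.1157]
eef_rot: [180.0, -0.0, -50.4]
contact_force: [0.1, -0.4, 1.0]
gripper_width: 0.0866
gripper_force: 0.0
```

```bash
python3 - <<'E'
from h import *
w=shoot('wrist');c=(.444,.28)
a=[cv2.resize(rect(w,c,h,z,.1),(400,400)) for z,h in((.056,.03),(.04,.05))]
cv2.imwrite('pics/st3.png',np.hstack(a))
for n in('sink_round','sink_oblong'):
    print(n,[(x['pixel'],round(x['confidence'],2),on_z(w,x['pixel'],.055)[0,:2].round(4)) for x in regions_of(w,n)[:4]])
E
```

```text
sink_round [([312.5, 213.2], 0.76, array([0.4474, 0.2816])), ([405.8, 55.2], 0.41, array([0.4718, 0.1486]))]
sink_oblong [([377.0, 308.7], 0.96, array([0.3456, 0.3156])), ([439.7, 222.7], 0.89, array([0.3633, 0.2233])), ([206.6, 87.9], 0.76, array([0.5669, 0.2571])), ([320.1, 188.9], 0.66, array([0.4552, 0.2634]))]
```

View pics/st3.png

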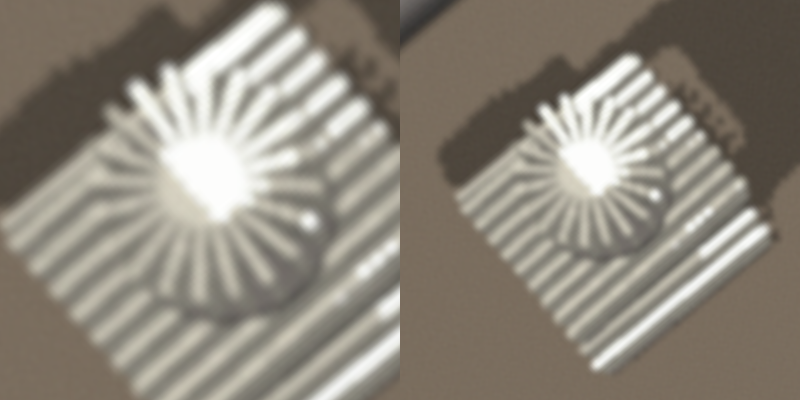

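The round sink's core is at tile (208,184), so its centre is (0.445, 0.282). The fin span of about 35 mm fits a top at z=0.056. Gripping it now.

Request:
jog_arm(
  moves=[
    [[-0.13,-0.25,1.8],0,7],
    [[0,0,1.8],0,7],
    [[0,0,1.8],0,7],
    [[0,0,1.4],0,6],
    [[0,0,0.5],0,5],
    [[0,0,0],0,4],
    [[0,0,0],0,3.2],
    [[0,0,0],0,3],
    [[0,0,0],0,3],
    [[0,0,0],0,3],
  ],
  newtons=15,
)

```text
time_s: 12.72
tcp_pos: [0.4456, 0.2827, 0.0436]
eef_rot: [-179.9, 0.0, -50.6]
contact_force: [-0.4, -0.5, 5.1]
gripper_width: 0.0354
gripper_force: 15.0
```

Request:
jog_arm(
  moves=[
    [[0,0,-1],0,3],
    [[0,0,-3],0,3],
    [[2.5,2,-3],0,3],
    [[4.5,3.56,0],0,3],
    [[4.5,3.56,0],0,3],
    [[4.5,3.56,0],0,3],
    [[4.5,3.56,0],0,3],
    [[4.5,3.56,0],0,3],
    [[4.5,3.56,0],0,3],
    [[4.5,3.56,0],0,3],
    [[4.5,3.56,0],0,3],
    [[4.5,3.56,0],0,3],
  ],
)

```text
time_s: 14.22
tcp_pos: [0.4552, -0.2678, 0.1137]
eef_rot: [-180.0, -0.0, -50.6]
contact_force: [1.4, 1.9, -0.6]
gripper_width: 0.0354
gripper_force: 15.0
```

Request:
jog_arm(
  moves=[
    [[2.27,1.78,0],9.2,3],
    [[0,0,0],9.2,3],
    [[0,0,0],9.2,3],
    [[0,0,0],9.2,3],
    [[0,0,0],9.2,3],
    [[0,0,0],9.2,3],
    [[0,0,1],0,3],
    [[0,0,0],0,3],
    [[0,0,0],0,3],
  ],
)

```text
time_s: 15.35
tcp_pos: [0.4559, -0.2947, 0.1029]
eef_rot: [180.0, -0.0, -105.7]
contact_force: [0.2, 0.3, -0.9]
gripper_width: 0.0355
gripper_force: 15.0
```

```bash
python3 - <<'E'
from h import *
w=shoot('wrist');c=(.457,-.295)
cv2.imwrite('pics/b3.png',np.hstack([cv2.resize(rect(w,c,.05,.01,.2),(400,400)),w['pixels'][:,120:520]]))
E
```

```text
(no output)
```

View pics/b3.png

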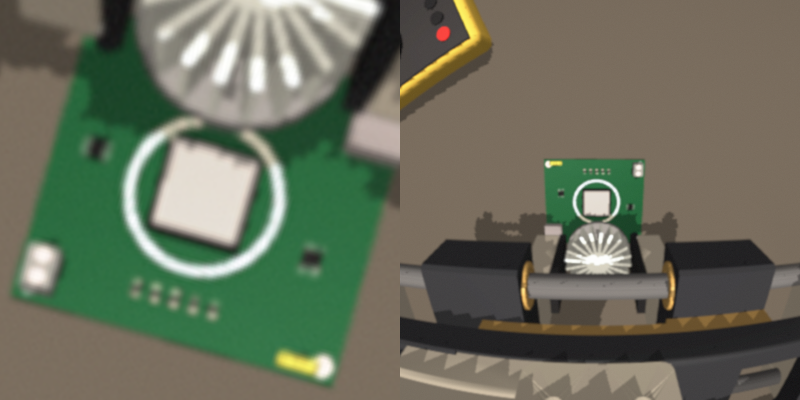

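The circle is centred at tile (205,197), which is (0.458, -0.294). I'll correct by 2 mm and lower.

Request:
jog_arm(
  moves=[
    [[-0.11,-0.21,2.4],0,3],
    [[0,0,2.4],0,3],
    [[0,0,2],0,3],
    [[0,0,1],0,3],
    [[0,0,0.4],0,3],
    [[0,0,0.3],0,3],
    [[0,0,0],0,3],
    [[0,0,0],0,3],
  ],
)

```text
time_s: 16.4
tcp_pos: [0.4587, -0.2943, 0.0185]
eef_rot: [-180.0, 0.0, -105.8]
contact_force: [0.2, -0.8, -0.4]
gripper_width: 0.0353
gripper_force: 15.0
```

Request:
jog_arm(
  moves=[
    [[0,0,0.1],0,3],
    [[0,0,0],0,3.6],
    [[0,0,0],0,4.2],
    [[0,0,0],0,5],
    [[0,0,0],0,5],
    [[0,0,-2],0,5],
    [[0,0,-4],0,5],
    [[0,0,-4],0,6],
    [[0,0,0],0,8.7],
    [[0,0,0],0,8.7],
  ],
)

```text
time_s: 17.65
tcp_pos: [0.458, -0.294, 0.1167]
eef_rot: [180.0, 0.0, -105.8]
contact_force: [0.9, -0.2, -0.6]
gripper_width: 0.0744
gripper_force: 0.0
```

```bash
python3 - <<'E'
from h import *
w=shoot('wrist');c=(.4582,-.2942)
a=[cv2.resize(rect(w,c,.03,z,.1),(400,400)) for z in(.01,.03)]
cv2.imwrite('pics/b4.png',np.hstack(a))
E
```

```text
(no output)
```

View pics/b4.png

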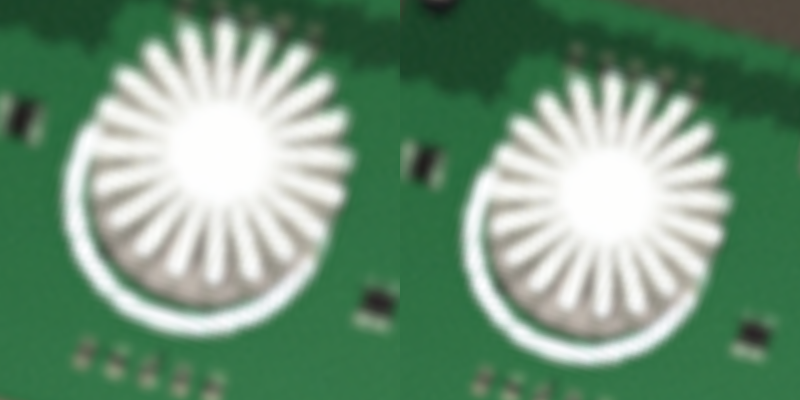

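The round sink is centred in its circle and level, within about 1.5 mm. Back to the stack for the oblong.

Request:
jog_arm(
  moves=[
    [[-4.92,1.51,0],0,8.7],
    [[-4.92,1.51,0],0,8.7],
    [[-4.92,1.51,0],0,8.7],
    [[-4.92,1.51,0],0,8.7],
    [[-4.92,1.51,0],0,8.7],
    [[-4.92,1.51,0],0,8.7],
    [[-4.92,1.51,0],0,8.7],
    [[-4.92,1.51,0],0,8.7],
    [[-4.92,1.51,0],0,8.7],
    [[-4.92,1.51,0],0,8.7],
    [[-4.92,1.51,0],0,8.7],
    [[0,0,0],-9.2,8.7],
  ],
)

```text
time_s: 19.2
tcp_pos: [0.4453, 0.2745, 0.1155]
eef_rot: [179.9, -0.1, -96.3]
contact_force: [0.0, -0.7, -0.4]
gripper_width: 0.087
gripper_force: 0.0
```

Request:
jog_arm(
  moves=[
    [[0,0,0],-9.2,8.7],
    [[0,0,0],-9.2,8.7],
    [[0,0,0],-9.2,8.7],
    [[0,0,0],-9.2,8.7],
    [[0,0,0],-9.2,8.7],
    [[0,0,0],0,8.7],
    [[0,0,0],0,8.7],
  ],
)

```text
time_s: 20.08
tcp_pos: [0.4455, 0.2714, 0.1164]
eef_rot: [179.9, -0.0, -50.8]
contact_force: [0.2, -0.2, 1.1]
gripper_width: 0.0872
gripper_force: 0.0
```

```bash
python3 - <<'E'
from h import *
w=shoot('wrist');c=(.444,.275)
a=[cv2.resize(rect(w,c,h,z,.1),(400,400)) for z,h in((.04,.045),(.022,.045))]
cv2.imwrite('pics/st4.png',np.hstack(a))
for n in('sink_oblong','sink_square'):
    print(n,[(x['pixel'],round(x['confidence'],2),on_z(w,x['pixel'],.035)[0,:2].round(4)) for x in regions_of(w,n)[:4]])
E
```

```text
sink_oblong [([373.8, 309.5], 0.94, array([0.3349, 0.32  ])), ([201.4, 95.7], 0.93, array([0.5746, 0.2591])), ([439.4, 225.6], 0.81, array([0.3498, 0.2183])), ([313.7, 212.2], 0.59, array([0.444, 0.278]))]
sink_square [([308.1, 177.6], 0.92, array([0.4659, 0.2581]))]
```

View pics/st4.png

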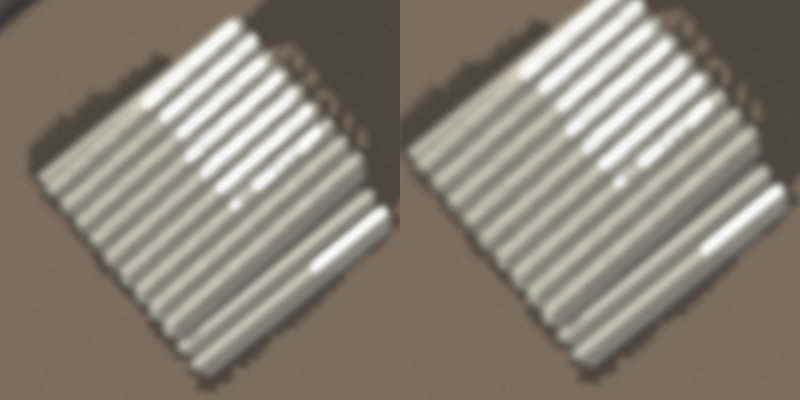

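The oblong lies on the square, fins at about 39°, outer fins from tile (42,180)–(235,22) to about (168,330)–(362,165). I'll check its extent with an intensity profile.

```bash
python3 - <<'E'
from h import *
from scipy.signal import find_peaks
w=shoot('wrist');c=np.array((.444,.279));a=np.radians(39.3)
u=np.array([np.cos(a),np.sin(a)]);v=np.array([-np.sin(a),np.cos(a)])
g=cv2.cvtColor(w['pixels'],cv2.COLOR_BGR2GRAY)
def samp(S,V,z):
    P=c+S[...,None]*u+V[...,None]*v
    q=proj(w,np.concatenate([P,np.full(S.shape+(1,),z)],-1)).astype(np.float32).reshape(*S.shape,2)
    return cv2.remap(g,q[...,0],q[...,1],cv2.INTER_CUBIC).astype(float)
vv=np.arange(-.06,.04,.00025)
for rng in((-.025,-.012),(-.01,.01)):
    S,V=np.meshgrid(np.arange(*rng,.0005),vv);pr=samp(S,V,.04).mean(1)
    k,_=find_peaks(pr,prominence=4);print('fins v mm',(vv[k]*1e3).round(1),pr[k].round())
ss=np.arange(-.045,.045,.0005)
S,V=np.meshgrid(ss,np.arange(-.01,.02,.0005));pr=samp(S,V,.04).mean(0)
d=np.gradient(pr);print('ends u mm',ss[d.argmax()]*1e3,ss[d.argmin()]*1e3,pr[::8].round())
E
```

```text
fins v mm [-31.  -26.2 -20.  -14.7  -9.7  -4.7   0.5   5.3  10.3  15.5  20.8] [188. 172. 187. 186. 186. 186. 184. 184. 184. 184. 183.]
fins v mm [-31.  -26.2 -19.2 -14.   -9.   -4.    1.    6.   11.   16.3  21.5] [195. 185. 187. 186. 200. 208. 209. 207. 206. 207. 214.]
ends u mm -27.499999999999982 30.500000000000068 [112. 112. 112. 112.  95. 157. 156. 156. 157. 157. 157. 158. 187. 196.
 198. 199. 198. 199. 198. 110.  87.  72.  72.]
```

Nine fins span 40.7 mm and the length is 58 mm, so top z=0.04 is confirmed. Centre (0.4444, 0.2808), yaw about 41.5°.

Request:
jog_arm(
  moves=[
    [[-0.8,-0.5,1.5],-2.3,8.7],
    [[0,0,2.2],0,8.7],
    [[0,0,2.2],0,8.7],
    [[0,0,2],0,8.7],
    [[0,0,1.1],0,8.7],
    [[0,0,0],0,8],
    [[0,0,0],0,7],
    [[0,0,0],0,6],
    [[0,0,0],0,5.2],
    [[0,0,0],0,5.2],
    [[0,0,0],0,5.2],
  ],
  newtons=20,
)

```text
time_s: 21.65
tcp_pos: [0.4447, 0.2814, 0.0277]
eef_rot: [-179.9, 0.0, -48.3]
contact_force: [-2.2, -0.3, 6.0]
gripper_width: 0.0579
gripper_force: 20.0
```

Request:
jog_arm(
  moves=[
    [[0,0,-1],0,5.2],
    [[0,0,-3],0,5.2],
    [[0,0,-4],0,5.2],
    [[4.72,1.71,0],0,5.2],
    [[4.72,1.71,0],0,5.2],
    [[4.72,1.71,0],0,5.2],
    [[4.72,1.71,0],0,5.2],
    [[4.72,1.71,0],0,5.2],
    [[4.72,1.71,0],0,5.2],
    [[4.72,1.71,0],0,5.2],
    [[4.72,1.71,0],0,5.2],
    [[4.72,1.71,0],0,5.2],
  ],
)

```text
time_s: 23.15
tcp_pos: [0.6127, -0.14, 0.1075]
eef_rot: [-180.0, 0.0, -48.3]
contact_force: [0.8, 1.7, 0.5]
gripper_width: 0.0575
gripper_force: 20.0
```

Request:
jog_arm(
  moves=[
    [[0,0,0],8.4,5.2],
    [[0,0,0],8.4,5.2],
    [[0,0,0],8.4,5.2],
    [[0,0,0],8.4,5.2],
    [[0,0,0],0,5.2],
    [[0,0,0],0,5.2],
  ],
)

```text
time_s: 23.9
tcp_pos: [0.6122, -0.1384, 0.1072]
eef_rot: [180.0, 0.0, -81.7]
contact_force: [0.0, 0.4, -0.5]
gripper_width: 0.0579
gripper_force: 20.0
```

```bash
python3 - <<'E'
from h import *
w=shoot('wrist');c=(.612,-.138)
cv2.imwrite('pics/b5.png',np.hstack([cv2.resize(rect(w,c,.05,.01,.2),(400,400)),w['pixels'][:,120:520]]))
E
```

```text
(no output)
```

View pics/b5.png

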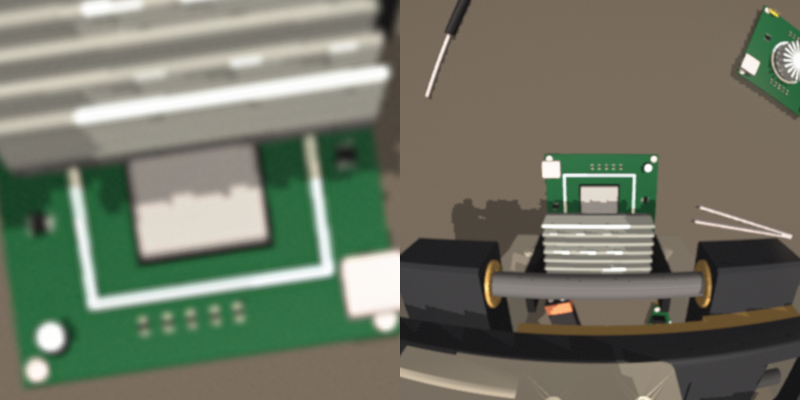

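The outline's lower corners at tile (94,304) and (330,268) give a centre of (0.612, -0.139) and yaw 8.6°. TCP and sink already match, so I lower.

Request:
jog_arm(
  moves=[
    [[0,0.03,2.4],0,5.2],
    [[0,0,2.4],0,5.2],
    [[0,0,2],0,5.2],
    [[0,0,1],0,5.2],
    [[0,0,0.5],0,5.2],
    [[0,0,0.3],0,5.2],
    [[0,0,0.1],0,5.2],
    [[0,0,0],0,5.2],
    [[0,0,0],0,5.2],
  ],
)

```text
time_s: 25.08
tcp_pos: [0.6123, -0.1384, 0.0205]
eef_rot: [-180.0, -0.0, -81.9]
contact_force: [-0.1, 0.1, -0.3]
gripper_width: 0.0576
gripper_force: 20.0
```

Request:
jog_arm(
  moves=[
    [[0,0,0.05],0,5.2],
    [[0,0,0.05],0,5.2],
    [[0,0,0.05],0,5.2],
    [[0,0,0],0,5.2],
    [[0,0,0],0,5.2],
  ],
)

```text
time_s: 25.7
tcp_pos: [0.6122, -0.1385, 0.0197]
eef_rot: [-180.0, -0.0, -81.9]
contact_force: [-2.4, 0.9, 8.7]
gripper_width: 0.0578
gripper_force: 20.0
```

Contact at 8.7 N. Release, lift and check.

Request:
jog_arm(
  moves=[
    [[0,0,-0.03],0,6],
    [[0,0,0],0,6.5],
    [[0,0,0],0,7],
    [[0,0,0],0,7],
    [[0,0,-2],0,7],
    [[0,0,-4],0,7],
    [[0,0,-4],0,8],
    [[0,0,0],0,8.7],
    [[0,0,0],0,8.7],
  ],
)

```text
time_s: 26.82
tcp_pos: [0.6117, -0.1384, 0.1186]
eef_rot: [180.0, 0.0, -81.9]
contact_force: [-0.4, -0.3, -0.7]
gripper_width: 0.0862
gripper_force: 0.0
```

```bash
python3 - <<'E'
from h import *
w=shoot('wrist');c=(.612,-.1388)
a=[cv2.resize(rect(w,c,.04,z,.1),(400,400)) for z in(.01,.032)]
cv2.imwrite('pics/b6.png',np.hstack(a))
E
```

```text
(no output)
```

View pics/b6.png

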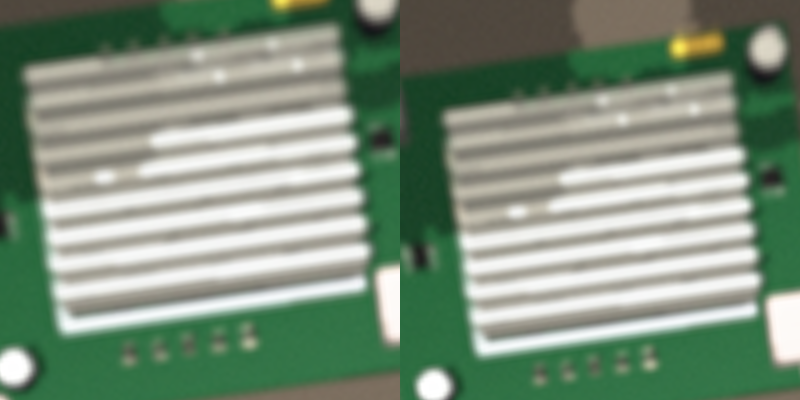

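The oblong sink is squared up inside its outline. Pictures are used up, so the last sink is measured numerically.

Request:
jog_arm(
  moves=[
    [[-4.78,1.2,0],0,8.7],
    [[-4.78,1.2,0],0,8.7],
    [[-4.78,1.2,0],0,8.7],
    [[-4.78,1.2,0],0,8.7],
    [[-4.78,1.2,0],0,8.7],
    [[-4.78,1.2,0],0,8.7],
    [[-4.78,1.2,0],0,8.7],
    [[-4.78,1.2,0],0,8.7],
    [[-4.78,1.2,0],0,8.7],
    [[0,0,0],-10.4,8.7],
    [[0,0,0],-10.4,8.7],
    [[0,0,0],-10.4,8.7],
  ],
)

```text
time_s: 28.38
tcp_pos: [0.4437, 0.2718, 0.1176]
eef_rot: [179.9, -0.0, -50.3]
contact_force: [-0.1, 0.1, 0.6]
gripper_width: 0.087
gripper_force: 0.0
```

Request:
jog_arm(
  moves=[
    [[0,0,0],0,8.7],
    [[0,0,0],0,8.7],
    [[0,0,0],0,8.7],
  ],
)

```text
time_s: 28.75
tcp_pos: [0.4443, 0.272, 0.1186]
eef_rot: [180.0, -0.0, -50.8]
contact_force: [0.1, -0.3, 0.3]
gripper_width: 0.0871
gripper_force: 0.0
```

```bash
cat > sq.py <<'E'
from h import *
from scipy.signal import find_peaks
w=shoot('wrist');c=np.array((.446,.275));a=np.radians(39.3)
u=np.array([np.cos(a),np.sin(a)]);v=np.array([-np.sin(a),np.cos(a)])
g=cv2.cvtColor(w['pixels'],cv2.COLOR_BGR2GRAY)
def samp(S,V,z):
    P=c+S[...,None]*u+V[...,None]*v
    q=proj(w,np.concatenate([P,np.full(S.shape+(1,),z)],-1)).astype(np.float32).reshape(*S.shape,2)
    return cv2.remap(g,q[...,0],q[...,1],cv2.INTER_CUBIC).astype(float)
vv=np.arange(-.05,.05,.00025)
for rng in((-.024,-.012),(-.006,.006),(.012,.024)):
    S,V=np.meshgrid(np.arange(*rng,.0005),vv);pr=samp(S,V,.022).mean(1)
    k,_=find_peaks(pr,prominence=4);print('fins v mm',(vv[k]*1e3).round(1),pr[k].round())
ss=np.arange(-.05,.05,.0005)
for r in((-.02,-.005),(.005,.02)):
    S,V=np.meshgrid(ss,np.arange(*r,.0005));pr=samp(S,V,.022).mean(0)
    d=np.gradient(pr);k=np.argsort(-abs(d))[:5];print('ends u mm',(ss[k]*1e3).round(1),d[k].round())
r=[x for x in regions_of(w,'sink_square')]
for x in r[:2]:
    P=on_z(w,np.argwhere(x['pixels'])[:,::-1],.022)[:,:2].astype(np.float32);print(x['confidence'],cv2.minAreaRect(P))
for x in regions_of(w,'sink_oblong'):
    P=on_z(w,np.argwhere(x['pixels'])[:,::-1],.018)[:,:2].astype(np.float32);print('decoy',x['confidence'],cv2.minAreaRect(P))
print(get_state()['tcp_pos'],get_state()['eef_rot'])
E
python3 sq.py
```

```text
fins v mm [-22.2 -17.  -11.7  -6.5  -1.    4.3   9.5  14.8  20.3  25.3  30.8  35.8] [184. 184. 182. 182. 186. 182. 186. 182. 181. 183. 181. 173.]
fins v mm [-22.5 -17.2 -11.7  -6.5  -1.    4.3   9.5  14.8  20.   25.5  30.8  35.8] [185. 183. 183. 184. 188. 183. 186. 184. 176. 185. 181. 175.]
fins v mm [-22.5 -17.2 -11.7  -6.5  -1.    4.3   9.3  14.5  20.   25.3  30.5  35.8] [244. 185. 185. 183. 234. 244. 241. 249. 233. 243. 229. 176.]
ends u mm [-28.   31.5  32.  -28.5  31. ] [ 15. -15. -14.  14. -13.]
ends u mm [ 32.   31.5  32.5 -28.  -28.5] [-21. -18. -17.  15.  13.]
0.76 ((0.4448654353618622, 0.279585599899292), (0.06001490727066994, 0.0663880854845047), 39.49290084838867)
decoy 0.9 ((0.5807483196258545, 0.2634925842285156), (0.04803062975406647, 0.0591626912355423), 6.778775215148926)
decoy 0.73 ((0.33699172735214233, 0.22200903296470642), (0.06385956704616547, 0.042002543807029724), 6.439228534698486)
decoy 0.58 ((0.3223492503166199, 0.3332548439502716), (0.04434724152088165, 0.03435257077217102), 36.095619201660156)
[0.44434956 0.27211217 0.11883818] [ 1.79997974e+02 -2.06774806e-04 -5.07448331e+01]
```

Twelve fins span 58 mm and the ends are 60 mm apart, so top z=0.022 is confirmed. Centre (0.4432, 0.2813), yaw 39.2°, which matches the network's rectangle. The decoys are clear of the fingers.

Request:
jog_arm(
  moves=[
    [[-0.78,-0.49,2],0,8.76],
    [[0,0,2.4],0,8.76],
    [[0,0,2.4],0,8.76],
    [[0,0,2.2],0,8.76],
    [[0,0,1.4],0,8.76],
    [[0,0,0.7],0,8.76],
    [[0,0,0],0,8],
    [[0,0,0],0,7],
    [[0,0,0],0,5.5],
    [[0,0,0],0,5.5],
    [[0,0,0],0,5.5],
    [[0,0,0],0,5.5],
  ],
  newtons=25,
)

```text
time_s: 30.4
tcp_pos: [0.4434, 0.2816, 0.0084]
eef_rot: [-180.0, 0.0, -50.7]
contact_force: [-1.8, 0.4, 5.5]
gripper_width: 0.06
gripper_force: 25.0
```

Request:
jog_arm(
  moves=[
    [[0,0,-1],0,5.5],
    [[0,0,-3],0,5.5],
    [[0,0,-4],0,5.5],
    [[0,0,-1.5],0,5.5],
    [[3.89,2.29,0],0,5.5],
    [[3.89,2.29,0],0,5.5],
    [[3.89,2.29,0],0,5.5],
    [[3.89,2.29,0],0,5.5],
    [[3.89,2.29,0],0,5.5],
    [[3.89,2.29,0],0,5.5],
    [[0,0,0],9.8,5.5],
    [[0,0,0],9.8,5.5],
  ],
)

```text
time_s: 31.9
tcp_pos: [0.4843, 0.0127, 0.1025]
eef_rot: [179.9, 0.0, -70.7]
contact_force: [0.6, -0.8, -0.7]
gripper_width: 0.0597
gripper_force: 25.0
```

Request:
jog_arm(
  moves=[
    [[0,0,0],9.8,5.5],
    [[0,0,0],9.8,5.5],
    [[0,0,0],0,5.5],
    [[0,0,0],0,5.5],
    [[0,0,0],0,5.5],
  ],
)

```text
time_s: 32.52
tcp_pos: [0.4847, 0.0137, 0.1028]
eef_rot: [180.0, -0.0, -89.8]
contact_force: [0.2, -0.1, -0.0]
gripper_width: 0.0597
gripper_force: 25.0
```

```bash
python3 - <<'E'
from h import *
s=get_state();print(s['tcp_pos'],s['eef_rot'],s['gripper_width'])
w=shoot('wrist');c=np.array((.485,.014));im=rect(w,c,.05,.01,.25)
hsv=cv2.cvtColor(im,cv2.COLOR_BGR2HSV);m=(hsv[...,1]<60)&(hsv[...,2]>150)
# white print: right/left sides (const x) and lower side (const y)
x=(np.arange(400)+.5)*.25-50
rows=(x>15)&(x<28); r=m[rows].mean(0); print('cols x mm',[(round(a,1),round(b,2)) for a,b in zip(x,r) if b>.6])
cols=abs(x)<25; q=m[:,cols].mean(1); print('rows y mm',[(round(-a,1),round(b,2)) for a,b in zip(x,q) if b>.6])
E
```

```text
[0.48471839 0.01370788 0.10282596] [ 1.79992631e+02 -9.47707526e-04 -8.97549577e+01] 0.059715633337708254
cols x mm [(np.float64(-32.6), np.float64(1.0)), (np.float64(-32.4), np.float64(1.0)), (np.float64(-32.1), np.float64(1.0)), (np.float64(-31.9), np.float64(1.0)), (np.float64(-31.6), np.float64(1.0)), (np.float64(-31.4), np.float64(1.0)), (np.float64(-31.1), np.float64(1.0)), (np.float64(-30.9), np.float64(1.0)), (np.float64(-30.6), np.float64(1.0)), (np.float64(-30.4), np.float64(1.0)), (np.float64(-30.1), np.float64(1.0)), (np.float64(-29.9), np.float64(1.0)), (np.float64(-29.6), np.float64(1.0)), (np.float64(-29.4), np.float64(0.83)), (np.float64(28.9), np.float64(0.69)), (np.float64(29.1), np.float64(1.0)), (np.float64(29.4), np.float64(1.0)), (np.float64(29.6), np.float64(1.0)), (np.float64(29.9), np.float64(1.0)), (np.float64(30.1), np.float64(1.0)), (np.float64(30.4), np.float64(1.0)), (np.float64(30.6), np.float64(1.0)), (np.float64(30.9), np.float64(1.0)), (np.float64(31.1), np.float64(1.0)), (np.float64(31.4), np.float64(1.0)), (np.float64(31.6), np.float64(1.0)), (np.f
[... 7630 characters left out ...]
t64(0.76)), (np.float64(-17.6), np.float64(0.76)), (np.float64(-17.9), np.float64(0.76)), (np.float64(-18.1), np.float64(0.76)), (np.float64(-18.4), np.float64(0.75)), (np.float64(-18.6), np.float64(0.74)), (np.float64(-30.4), np.float64(1.0)), (np.float64(-30.6), np.float64(1.0)), (np.float64(-30.9), np.float64(1.0)), (np.float64(-31.1), np.float64(1.0)), (np.float64(-31.4), np.float64(1.0)), (np.float64(-31.6), np.float64(1.0)), (np.float64(-31.9), np.float64(1.0)), (np.float64(-32.1), np.float64(1.0)), (np.float64(-32.4), np.float64(1.0)), (np.float64(-32.6), np.float64(1.0)), (np.float64(-32.9), np.float64(1.0)), (np.float64(-33.1), np.float64(1.0)), (np.float64(-33.4), np.float64(1.0))]
```

The outline is centred at (0.4848, 0.013), within 1 mm of the TCP. Lowering.

Request:
jog_arm(
  moves=[
    [[0.04,0,2.2],0,5.5],
    [[0,0,2.2],0,5.5],
    [[0,0,2],0,5.5],
    [[0,0,1],0,5.5],
    [[0,0,0.4],0,5.5],
    [[0,0,0.2],0,5.5],
    [[0,0,0.05],0,5.5],
    [[0,0,0.05],0,5.5],
    [[0,0,0],0,5.5],
    [[0,0,0],0,5.5],
  ],
)

```text
time_s: 33.83
tcp_pos: [0.4852, 0.0134, 0.0224]
eef_rot: [-179.9, 0.0, -89.9]
contact_force: [-1.7, 1.5, 6.4]
gripper_width: 0.0596
gripper_force: 25.0
```

Contact at 6 N. Release and lift.

Request:
jog_arm(
  moves=[
    [[0,0,0],0,6.2],
    [[0,0,0],0,6.6],
    [[0,0,0],0,7.2],
    [[0,0,0],0,7.2],
    [[0,0,-1],0,7.2],
    [[0,0,-3],0,7.5],
    [[0,0,-5],0,8],
    [[0,0,-5],0,8.7],
    [[0,0,0],0,8.7],
    [[0,0,0],0,8.7],
  ],
)

```text
time_s: 35.08
tcp_pos: [0.4845, 0.0133, 0.1623]
eef_rot: [-180.0, 0.0, -89.9]
contact_force: [-0.5, 0.7, -1.3]
gripper_width: 0.0867
gripper_force: 0.0
```

```bash
python3 - <<'E'
from h import *
s=get_state();print(s['time_s'],s['tcp_pos'],s['gripper_width'])
w=shoot('wrist');t=shoot('top');sc=shoot('scene')
C=dict(sink_square=(.4848,.0134,.036),sink_oblong=(.612,-.1388,.032),sink_round=(.458,-.2945,.030),sink_small=(.650,.1545,.028),tin=(.462,.135,.02),battery=(.628,-.0034,.017))
for n,(x,y,z) in C.items():
  for nm,p in(('w',w),('t',t),('s',sc)):
    for r in regions_of(p,n):
        P=on_z(p,np.argwhere(r['pixels'])[:,::-1],z)[:,:2].astype(np.float32);b=cv2.minAreaRect(P)
        d=np.array(b[0])-(x,y)
        if np.hypot(*d)<.03: print(n,nm,round(r['confidence'],2),'off mm',(d*1e3).round(1),'size',(np.array(b[1])*1e3).round(),'ang',round(b[2],1))
E
```

```text
35.075 [0.48447266 0.01328959 0.16226369] 0.08673545288937351
sink_square w 0.89 off mm [ 0.5 -0.5] size [65. 61.] ang 90.0
sink_square s 0.91 off mm [10.5  9.5] size [74. 70.] ang 2.3
sink_oblong w 0.95 off mm [-3.   2.3] size [62. 46.] ang 8.4
sink_oblong t 0.7 off mm [-1.1  2.2] size [60. 45.] ang 8.2
sink_oblong s 0.55 off mm [ 5.  11.4] size [69. 58.] ang 8.0
sink_round t 0.77 off mm [1.4 4. ] size [33. 34.] ang 87.5
sink_round s 0.52 off mm [ 9.4 13.7] size [52. 35.] ang 49.5
sink_small t 0.5 off mm [-2.2 -0.9] size [24. 25.] ang 88.7
sink_small s 0.57 off mm [2.4 3.3] size [29. 28.] ang 80.8
tin w 0.67 off mm [  2.6 -25.3] size [11. 28.] ang 89.6
tin s 0.72 off mm [9.  6.5] size [54. 38.] ang 34.3
battery w 0.56 off mm [-1.5 -3.3] size [34. 48.] ang 22.1
battery s 0.88 off mm [6.2 5.1] size [37. 54.] ang 21.0
```

All four stand in place. The scene-view offsets come from the visible sides. Handing in.

```bash
python3 -c "
from plant import *
print(close_job())"
```

```text
the job is handed in; nothing more can be done
None
```

All four heat sinks are set down on their own chips, each measured within about 5 mm of its outline's centre and squared up; nothing was dropped, the battery and tin were not touched, and the job is handed in at about 35 s (it returned no verdict).

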